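Load the wire tensioner and hold its arm back for threading

ROBOT

A 7-joint arm with a two-finger parallel gripper is mounted at the origin on the work surface. World frame = base frame: x ahead of the robot, y to its left, z up, the work surface at z = 0. Lengths are in m, angles in rad, forces in N, time in s.
With the tool pointing down it reaches from about 0.4 to 0.85 m from the base axis. Payload 10.4 kg.
Tool frame: the origin (TCP) lies between the finger pads; the fingertips stand 14 mm ahead of it and the grasp point (between the pads) lies 5 mm behind it; z points along the fingers, y is the line along which they close (so a half turn about z gives the same grasp; the last joint's range is limited). The gripper opens to 87 mm and grips with 3 to 60 N. Pads are 19 mm wide; open, the fingers measure 117 mm over their backs; the gripper's body (75 mm by 190 mm) begins 51 mm behind the grasp point.
Start: joints at [1.217, 0.332, -0.065, 1.46, 0.022, 1.35, -0.088], TCP at [0.203, -0.591, 0.237] pointing down, gripper open.
Joint ranges: [-2.6, 2.6], [-0.5, 2.12], [-1.47, 1.34], [0.16, 2.42], [-1.27, 4.41], [0.06, 2.06], [-2.6, 2.6]. Speed limits (rad/s): [2.22, 2.22, 2.79, 2.79, 3.14, 3.14, 3.14].

INTERFACE

Orientations are given as a unit quaternion [x, y, z, w].
In Python, from bench import * gives the robot as it stands.
- The arm moves only by the tool drive_tool, never from a script. Its argument "deltas" is a list of rows, each a list of 7 numbers: the turn, a rotation vector about the tool's x, y, z in degrees, then the shift along the tool's x, y, z in m, then the closure, from -1 (fully open) to 1 (shut). A call has 1 to 12 rows; each row is the pose to reach, as a shift and turn from the pose commanded when the call began, along the tool's axes at that moment; what a row does not reach only later rows make up. A row lasts 1/10 s, in which the tool goes at most 50 mm and 8.59 degrees, less where a joint would pass 70% of its speed; a pose out of reach is approached as far as the arm can. A call with a gripper value outside its range is refused whole. The fingers move at their own pace and stop on an object; "squeeze" is the grip in N (left out, the last holds). Time passes only in rows, so rows that repeat a pose let the fingers close. It gives the time, the measured TCP pose, the force and the opening at its end, in the units of the state.
- read_state(): the state, without advancing time (a new reading comes with each control period).
- camera(name): name is "scene" or "top" or "wrist"; returns (picture, depth): 420x560x3 uint8, red, green, blue; 420x560 float32, m along the optical axis (not along the pixel's ray), 0 where there is no reading.
- camera_params(name): a dict with "K" (3x3 intrinsics, pixels), "k1" (the pictures are not rectified: a ray, as slopes to the right and down, at radius r is drawn at 1 + k1 r^2 times it, then the intrinsics apply), "R" (3x3) and "t" (3): a world point X has camera coordinates R X + t; the wrist camera has in their place "mount" (4x4, takes a point from camera to tool coordinates, whose origin is the TCP and whose axes are the flange's). Camera axes: x right, y down, z forward; pixel columns grow to the right and rows downward; lengths in m; the calibration is good to about 2 mm. A picture is of the moment at which its call begins: read the wrist's pose just before it. camera_params takes no time and is no camera call.
- close_job(): hands the job in, once; it reports no verdict.
Trained networks look in the newest picture that a camera, given by its name, has taken for a name from the list of things; names that differ only in an ending like _2 or _b are one class to them, and where a whole thing is asked for, a point or a joint stands for the part that bears it (a point fixed in the world has none). Each returns a list of dicts, best first, with "score" (0 to 1); they miss things now and then, are a little off and sometimes report something else, mostly with a low value. They report only what shows in the picture. A call takes as long as a camera call.
- outline_of(label, camera): "pixels" (420x560 bool, what is visible of it) and "location" ([column, row] as shares, 0 to 1, of the picture: columns of its width, rows of its height, amid what is visible of it).
- tip_of(label, camera): "location" ([column, row] as shares, 0 to 1, of the picture: columns of its width, rows of its height: a listed point, or the origin of a listed thing).
The state is a dict: "time": time; "joint_positions": joint angles; "joint_vel": joint speeds; "joint_torque": joint torques, N m; "ee_pos": TCP position; "eef_rot": TCP orientation; "ft_force": force on the tool from outside, world axes, zero at the start; "torque": the same for the moment, N m; "width": finger opening in m.
Only numpy, scipy, OpenCV 4.12 (cv2) and the standard library are available. Lean on these libraries where they do the work, as an engineer would, in place of code of your own. Each camera call takes 0.05 s, during which the arm holds its last target. There are 200 camera calls.

TASK

Take the full spool of copper wire and lower it over the spindle of the wire tensioner until it sits flat on the spool table, without dropping it, and let go of it. Then push the sprung tension arm by its knob back, away from the spool, well past the ratchet click, and keep holding it back against its spring so that I can thread the wire: finish while still holding it there. Leave the other things on the bench where they are.

Things in the scene. Friction and masses are not known exactly. Their poses are not given: they have to be found in the camera images.
- tensioner: Wire tensioner bolted to the bench: grey plate 220 (own x) x 330 (own y) x 14 mm; origin at the centre of its underside, z up. Spool table and spindle at its -y end; at its +y end the sprung tension arm on its pivot post, a roller-nosed pawl (65 mm high) that clicks over a tooth on the arm's round hub, and two white wire guides 48 mm high, which the arm passes over.
- spindle_foot (a point): Foot of the upright steel spindle, at the centre of the top of the black spool table (64 mm across, top 20 mm above the bench); z up. The spindle is 12 mm thick and rises 66 mm from here, the last 6 mm tapered. Tensioner frame: x -10, y -100, z 20 mm.
- pivot_axis (a point): Point on the tension arm's upright hinge axis, at the height of the arm bar, 56 mm above the bench; the axis is vertical. Tensioner frame: x 45, y 75 mm. A hub 72 mm across turns about it at 53 to 60 mm; its cap ends 68 mm above the bench.
- knob_center (a point): Centre of the black upright round knob on the free end of the tension arm: 16 mm thick, 66 to 106 mm above the bench, the arm bar (14 mm wide) below it at 53 to 60 mm. Moves with the arm, 105 mm from the pivot axis; own x points away from the pivot, z up. At rest at x -41, y 15 mm in the tensioner frame, 119 mm from the spindle.
- tension_arm (a joint): Arm angle, rad: 0 at rest (knob nearest the spool), growing clockwise from above as the knob is pushed back, away from the spool, about pivot_axis; rear stop 0.95. The spring always drives it home: 3 N at the knob at rest, 8 N at the stop. The pawl adds about 3 N from 0.3 to 0.48, then snaps down behind the tooth; past the click from 0.66. The click does not hold it: let go, it springs home.
- wire_spool_center (a point): Centre, half-way up, of the full spool of copper wire, standing upright: 60 mm tall, grey flanges 56 mm across and 5 mm thick at both ends, copper winding 51 mm across between them; open bore 20 mm along own z; about 0.4 kg. Seated, this point is 30 mm above spindle_foot.
- empty_spool_center (a point): Centre, half-way up, of an empty spool standing on the bench, to be left alone: the same flanges, 56 mm across and 60 mm tall, but a bare grey core 28 mm thick between them.
- multimeter: Black hand multimeter lying on its back, 75 x 145 x 32 mm (41 mm with its dial); origin at the centre of its underside. To be left alone.
- hard_disk: Hard disk drive lying flat, 147 x 101 x 26 mm; origin at the centre of its underside. To be left alone.
- screwdriver: Screwdriver lying on the bench beyond the spools, to be left alone; origin under its middle.

How it is judged:
By the outcome, as a careful person would: the job done as asked, in the order asked, and still so for the second after the job is handed in, while the arm keeps its last pose, push and grip.
It also fails if it takes over 48 s, if anything falls off the work surface, if the arm or the gripper's body presses on something with over 40 N, if the wrist force passes 120 N, or if a joint passes its speed limit or range.

## Working session

There is one attempt and no reset: what is moved stays moved. The work goes in short steps, Python scripts to look and compute and a tool call to move; the robot and the scene stay as the last step left them, time stands still between calls to the robot, and variables do not carry over. Pictures are saved under pics/ and viewed, on a budget of 10 in all, crops included, one or two more only if the job needs it, and the job is handed in when it is done.

Besides the shell and the picture viewer there is one more tool, called after "Call:" by a JSON object that holds its "fn" and its "kwargs". drive_tool: Moves the arm, as the interface text tells. Its arguments: {"type":"object","properties":{"deltas":{"type":"array"},"squeeze":{"type":"number"}},"required":["deltas"]}

```bash
mkdir -p pics; ls; cat > h.py <<'E'
from bench import *
import numpy as np, cv2
from scipy.spatial.transform import Rotation as Ro
def save(im,n): cv2.imwrite('pics/'+n+'.png',np.ascontiguousarray(im[:,:,::-1]))
def pose():
    s=read_state(); return np.array(s['ee_pos']),Ro.from_quat(s['eef_rot'])
def ext(name):
    "camera->world R,t ; read before picture"
    P=camera_params(name)
    if 'mount' in P:
        p,r=pose(); M=np.array(P['mount']); T=np.eye(4);T[:3,:3]=r.as_matrix();T[:3,3]=p
        T=T@M; return T[:3,:3],T[:3,3]
    R=np.array(P['R']);return R.T,-R.T@np.array(P['t'])
def ray(name,uv,E):
    P=camera_params(name)
    d=cv2.undistortPoints(np.array([[uv]],float),np.array(P['K']),np.array([P['k1'],0,0,0.]))[0,0]
    v=E[0]@np.array([d[0],d[1],1]); return E[1],v   # v scaled to unit depth
def atz(name,uv,E,z):
    o,v=ray(name,uv,E); return o+v*(z-o[2])/v[2]
def proj(name,X,E):
    P=camera_params(name);c=(np.array(X)-E[1])@E[0]
    q,_=cv2.projectPoints(c.reshape(1,3),np.zeros(3),np.zeros(3),np.array(P['K']),np.array([P['k1'],0,0,0.]));return q[0,0]
def tri(rays):
    A=np.zeros((3,3));b=np.zeros(3)
    for o,v in rays:
        v=v/np.linalg.norm(v);Q=np.eye(3)-np.outer(v,v);A+=Q;b+=Q@o
    return np.linalg.solve(A,b)
E
python3 - <<'E'
from h import *
for c in ['scene','top','wrist']:
    e=ext(c); im,d=camera(c); save(im,c+'0'); print(c,e[1].round(3),e[0][:,2].round(2))
    for l in ['spindle_foot','pivot_axis','knob_center','wire_spool_center','empty_spool_center','tensioner','multimeter','hard_disk','screwdriver']:
        r=tip_of(l,c)[:2]
        print(l,[(round(x['score'],2),(np.array(x['location'])*[560,420]).round(1)) for x in r])
s=read_state();print(s)
a=cv2.imread('pics/scene0.png')
E
```

```text
pics
scene [ 1.15  -0.447  1.156] [-0.43  0.35 -0.83]
spindle_foot [(0.69, array([228.7, 250.4]))]
pivot_axis [(0.95, array([302.7, 232. ])), (0.2, array([264.3, 213.7]))]
knob_center [(0.94, array([264.1, 212.6]))]
wire_spool_center [(0.81, array([368.5, 169.8]))]
empty_spool_center [(0.73, array([329.3, 147.3]))]
tensioner [(0.95, array([267.3, 242. ])), (0.19, array([369.6, 172.1]))]
multimeter [(0.66, array([130.1, 316.2]))]
hard_disk [(0.61, array([419.9, 146.7]))]
screwdriver [(0.94, array([402.2, 204.2]))]
top [0.474 0.018 1.327] [ 0.11  0.   -0.99]
spindle_foot [(0.83, array([355.1, 230. ]))]
pivot_axis [(0.75, array([295.2, 199.7]))]
knob_center [(0.77, array([315.9, 232.2]))]
wire_spool_center [(0.57, array([193.4, 213.9]))]
empty_spool_center [(0.75, array([206. , 263.5]))]
tensioner [(0.72, array([353.9, 228.5])), (0.67, array([316.2, 222.3]))]
multimeter [(0.82, array([445.5, 233.8])), (0.26, array([131.3, 210. ]))]
hard_disk [(0.71, array([134.5, 211.6])), (0.4, array([448.6, 237.4]))]
screwdriver [(0.85, array([195.4, 172. ])), (0.17, array([313.2, 229.9]))]
wrist [ 0.
[... 210 characters left out ...]
ns': array([ 1.21739382,  0.33217033, -0.06470631,  1.46006355,  0.02157052,
        1.34989772, -0.0884574 ]), 'joint_vel': array([-9.58203875e-04, -2.24520353e-05,  1.87649918e-03, -1.09777945e-03,
        2.44837396e-04,  6.31393987e-04, -2.25032622e-03]), 'joint_torque': array([ 1.37852212e-04, -6.23036885e+01,  2.46362051e-02, -3.90118074e+01,
       -6.11220184e-02,  3.14863399e-02,  3.40521365e-05]), 'ee_pos': array([ 0.20304422, -0.59113821,  0.23661149]), 'eef_rot': array([9.86348696e-01, 1.64670108e-01, 3.90930000e-05, 7.05490177e-05]), 'ft_force': array([ 1.1677893 , -0.27494737, -1.06271483]), 'torque': array([-0.02968371, -0.02367319,  0.00281842]), 'width': 0.08675704873828113}
```

View pics/scene0.png

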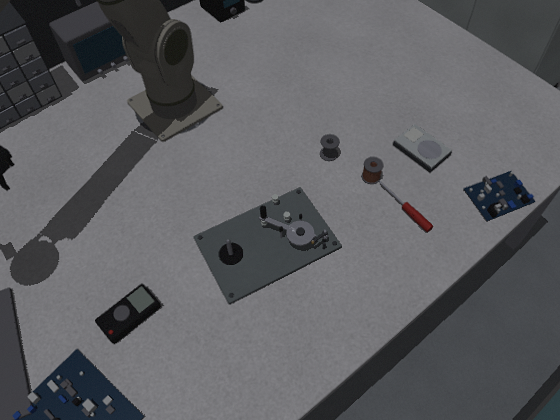

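View pics/top0.png

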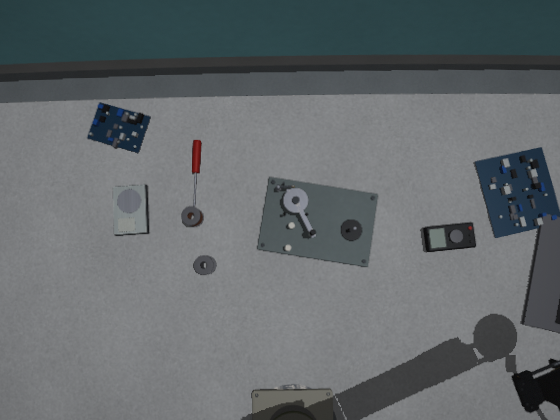

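The scene view shows the copper spool at (372,170), the empty one at (330,147), the spindle at (229,250), the knob at (264,212) and the pivot at (302,233). The top view shows them at (192,216), (205,265), (351,230), (312,233) and (296,200). Next I triangulate from these two views.

```bash
python3 - <<'E'
from h import *
L=['spindle_foot','pivot_axis','knob_center','wire_spool_center','empty_spool_center']
es,et=ext('scene'),ext('top'); camera('scene');camera('top')
for l in L:
    a=tip_of(l,'scene');b=tip_of(l,'top')
    if not a or not b: print(l,'missing');continue
    u=np.array(a[0]['location'])*[560,420];v=np.array(b[0]['location'])*[560,420]
    z={'spindle_foot':.02,'pivot_axis':.056,'knob_center':.086}.get(l,.03)
    print(l,u.round(1),v.round(1),tri([ray('scene',u,es),ray('top',v,et)]).round(4),atz('scene',u,es,z)[:2].round(4),atz('top',v,et,z)[:2].round(4))
E
```

```text
spindle_foot [228.2 251. ] [352.  231.1] [ 0.5679 -0.1838  0.0288] [ 0.5631 -0.1821] [ 0.5688 -0.1848]
pivot_axis [299.4 237.3] [296.1 195.8] [ 0.6678 -0.0247  0.0573] [ 0.6651 -0.0276] [ 0.6703 -0.0215]
knob_center [264.7 210.8] [315.5 231.5] [ 0.5666 -0.067   0.1011] [ 0.5615 -0.0569] [ 0.5645 -0.0727]
wire_spool_center [372.5 170.9] [191.5 214.9] [0.6212 0.283  0.0324] [0.6194 0.2831] [0.6225 0.2848]
empty_spool_center [329.7 145.2] [204.3 263.8] [0.4794 0.2439 0.0452] [0.4701 0.2532] [0.4796 0.2468]
```

```bash
cat >> h.py <<'E'
def to(X,tx_deg=None):
    "tool-frame shift and z turn to reach world X, tool pointing down, tool x at tx_deg"
    p,r=pose(); R=r.as_matrix(); yaw=np.degrees(np.arctan2(R[1,0],R[0,0]))
    d=R.T@(np.array(X)-p); rv=np.zeros(3)
    if tx_deg is not None:
        c,s=np.cos(np.radians(tx_deg)),np.sin(np.radians(tx_deg))
        G=np.array([[c,s,0],[s,-c,0],[0,0,-1]]).T
        rv=np.degrees((r.inv()*Ro.from_matrix(G)).as_rotvec())
    print('at',p.round(4),'yaw',yaw.round(1),'tilt',np.degrees(np.arccos(-R[2,2])).round(2),'turn',rv.round(1),'shift',d.round(4))
E
python3 -c "
from h import *
to([.62,-.11,.30]);print(camera_params('wrist'))"
```

```text
at [ 0.203  -0.5911  0.2366] yaw 19.0 tilt 0.0 turn [0. 0. 0.] shift [ 0.5506 -0.3196 -0.0634]
{'K': array([[356.92841488,   0.        , 277.19515778],
       [  0.        , 356.92841488, 206.30683398],
       [  0.        ,   0.        ,   1.        ]]), 'k1': -0.08326557267791236, 'mount': array([[-8.26471270e-04, -9.61233625e-01, -2.75733993e-01,
         7.59267269e-02],
       [ 9.99999580e-01, -9.03897488e-04,  1.53719663e-04,
         7.26598592e-04],
       [-3.96995772e-04, -2.75733750e-01,  9.61233968e-01,
        -1.48633233e-01],
       [ 0.00000000e+00,  0.00000000e+00,  0.00000000e+00,
         1.00000000e+00]])}
```

Call:
{"fn": "drive_tool", "kwargs": {"deltas": [[0,0,0,0.55,-0.32,-0.06,-1],[0,0,0,0.55,-0.32,-0.06,-1],[0,0,0,0.55,-0.32,-0.06,-1],[0,0,0,0.55,-0.32,-0.06,-1],[0,0,0,0.55,-0.32,-0.06,-1],[0,0,0,0.55,-0.32,-0.06,-1],[0,0,0,0.55,-0.32,-0.06,-1],[0,0,0,0.55,-0.32,-0.06,-1],[0,0,0,0.55,-0.32,-0.06,-1],[0,0,0,0.55,-0.32,-0.06,-1],[0,0,0,0.55,-0.32,-0.06,-1],[0,0,0,0.55,-0.32,-0.06,-1]]}}

```text
time: 3.3
ee_pos: [0.5948, -0.1378, 0.2933]
eef_rot: [0.986, 0.164, 0.0, 0.0]
ft_force: [0.6, -0.8, -0.5]
width: 0.0875
```

```bash
python3 -c "
from h import *
to([.62,-.11,.30]);s=read_state();print(s['time'],s['joint_positions'].round(2))"
```

```text
at [ 0.5948 -0.1378  0.2933] yaw 18.9 tilt 0.04 turn [0. 0. 0.] shift [ 0.0329 -0.0181 -0.0067]
3.3 [ 0.51  0.31 -0.45  1.39  0.14  1.47 -1.18]
```

Call:
{"fn": "drive_tool", "kwargs": {"deltas": [[0,0,0,0.01,0,0,-1],[0,0,0,0.01,0,0,-1],[0,0,0,0.01,0,0,-1]]}}

```text
time: 3.6
ee_pos: [0.6027, -0.1372, 0.2925]
eef_rot: [0.986, 0.164, -0.0, 0.0]
ft_force: [-0.6, -1.2, -0.5]
width: 0.0866
```

```bash
cat > look.py <<'E'
import sys
from h import *
e=ext('wrist'); im,d=camera('wrist'); save(im,sys.argv[1]); np.savez('pics/'+sys.argv[1],R=e[0],t=e[1],d=d,im=im)
print(e[1].round(3))
Z={'spindle_foot':.02,'pivot_axis':.056,'knob_center':.086}
for l in sys.argv[2:]:
    for x in tip_of(l,'wrist')[:2]:
        u=np.array(x['location'])*[560,420]; print(l,round(x['score'],2),u.round(1),atz('wrist',u,e,Z.get(l,.03)).round(4))
E
python3 look.py w1 spindle_foot pivot_axis knob_center tensioner
```

```text
[ 0.675 -0.113  0.441]
spindle_foot 0.62 [301.5 200.3] [ 0.5771 -0.1783  0.02  ]
pivot_axis 0.74 [185.7  89. ] [ 0.6595 -0.0182  0.056 ]
knob_center 0.62 [198.6 192.1] [ 0.5666 -0.0651  0.086 ]
tensioner 0.55 [235.5 152.8] [ 0.6082 -0.0855  0.03  ]
```

View pics/w1.png

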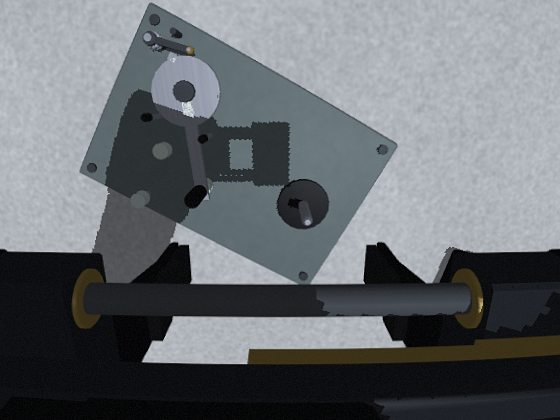

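The wrist view shows the whole plate, with corners at (151,3), (397,145), (303,285) and (80,171). The table centre is at (303,204), the spindle tip near (308,221), the hub cap at (184,91) and the knob near (196,196).

```bash
python3 - <<'E'
from h import *
f=np.load('pics/w1.npz');e=(f['R'],f['t']);d=f['d']
def dz(uv):
    o,v=ray('wrist',uv,e);k=float(np.median(d[int(uv[1])-1:int(uv[1])+2,int(uv[0])-1:int(uv[0])+2]));return (o+v*k).round(4)
C=np.array([atz('wrist',c,e,.014)[:2] for c in [(151,3),(397,145),(303,285),(80,171)]])
print(C.round(4),[np.linalg.norm(C[i]-C[(i+1)%4]).round(4) for i in range(4)])
for n,uv,z in [('table',(303,204),.02),('tip',(308,221),.086),('cap',(184,91),.068),('knobtop',(194,201),.106),('plate',(250,100),.014)]:
    print(n,atz('wrist',uv,e,z).round(4),'depth',dz(uv))
# rigid fit own->world: corners order (+x+y?) 
own=np.array([[.11,.165],[.11,-.165],[-.11,-.165],[-.11,.165]])
own=np.vstack([own,[[-.01,-.10],[.045,.075]]]);W=np.vstack([C,atz('wrist',(303,204),e,.02)[:2],atz('wrist',(184,91),e,.068)[:2]])
a=own-own.mean(0);b=W-W.mean(0);U,S,Vt=np.linalg.svd(a.T@b);R=(U@Vt).T;t=W.mean(0)-R@own.mean(0)
print('yaw',np.degrees(np.arctan2(R[1,0],R[0,0])),np.linalg.det(R),'res',(W-(own@R.T+t)).round(4).tolist())
T=lambda p:(R@p+t).round(4)
print('orig',t,'spindle',T([-.01,-.1]),'pivot',T([.045,.075]),'knob',T([-.041,.015]))
es,et=ext('scene'),ext('top')
for nm,p in [('spindle',[*T([-.01,-.1]),.02]),('pivot',[*T([.045,.075]),.056]),('knob',[*T([-.041,.015]),.086])]: print(nm,proj('scene',p,es).round(1),proj('top',p,et).round(1))
E
```

```text
[[ 0.7354  0.0549]
 [ 0.6776 -0.2646]
 [ 0.4662 -0.2212]
 [ 0.5228  0.0937]] [np.float64(0.3247), np.float64(0.2158), np.float64(0.3199), np.float64(0.2162)]
table [ 0.5733 -0.1816  0.02  ] depth [ 0.5769 -0.1792  0.0351]
tip [ 0.5735 -0.1822  0.086 ] depth [ 0.5736 -0.1822  0.0863]
cap [ 0.6576 -0.0201  0.068 ] depth [ 0.6576 -0.0204  0.0694]
knobtop [ 0.5626 -0.0659  0.106 ] depth [ 0.5628 -0.066   0.1067]
plate [ 0.6695 -0.0822  0.014 ] depth [ 0.6695 -0.0822  0.0145]
yaw -10.427145339079386 1.0000000000000004 res [[-0.0031, -0.0028], [-0.0012, 0.0022], [0.0038, 0.0059], [0.0006, -0.0038], [0.0007, -0.0004], [-0.0008, -0.001]]
orig [ 0.60049904 -0.08466698] spindle [ 0.5726 -0.1812] pivot [ 0.6583 -0.019 ] knob [ 0.5629 -0.0625]
spindle [230.6 253.3] [350.8 229.8]
pivot [300.2 233.7] [295.3 199.9]
knob [263.3 212.3] [311.9 232.1]
```

Call:
{"fn": "drive_tool", "kwargs": {"deltas": [[0,0,0,0.13,-0.37,0.05,-1],[0,0,0,0.13,-0.37,0.05,-1],[0,0,0,0.13,-0.37,0.05,-1],[0,0,0,0.13,-0.37,0.05,-1],[0,0,0,0.13,-0.37,0.05,-1],[0,0,0,0.13,-0.37,0.05,-1],[0,0,0,0.13,-0.37,0.05,-1],[0,0,0,0.13,-0.37,0.05,-1],[0,0,0,0.13,-0.37,0.05,-1],[0,0,0,0.13,-0.37,0.05,-1],[0,0,0,0.13,-0.37,0.05,-1],[0,0,0,0.13,-0.37,0.05,-1]]}}

```text
time: 5.05
ee_pos: [0.6068, 0.254, 0.2432]
eef_rot: [0.987, 0.163, 0.0, 0.0]
ft_force: [-0.4, 0.0, -0.7]
width: 0.0867
```

```bash
python3 look.py w2 wire_spool_center empty_spool_center screwdriver; python3 -c "
from h import *
to([.62,.283,.035]);print(read_state()['joint_positions'].round(2))"
```

```text
[0.679 0.278 0.392]
wire_spool_center 0.97 [251.2 161.3] [0.6176 0.2846 0.03  ]
empty_spool_center 0.66 [247.1 291.5] [0.4743 0.2442 0.03  ]
screwdriver 0.87 [301.5  35.6] [0.747  0.2763 0.03  ]
screwdriver 0.43 [247.2 287.9] [0.4787 0.2454 0.03  ]
at [0.6063 0.2552 0.2431] yaw 18.9 tilt 0.03 turn [0. 0. 0.] shift [ 0.0219 -0.0219  0.2081]
[-0.04  0.47 -0.6   1.33  0.26  1.42 -1.88]
```

View pics/w2.png

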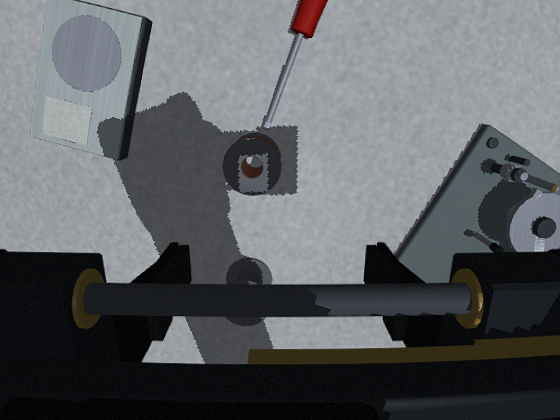

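The copper spool's top flange is at about (252,164). The screwdriver tip is just beyond it at (265,126), the empty spool is at (248,285) and the hard disk is clear to the upper left.

```bash
python3 - <<'E'
from h import *
f=np.load('pics/w2.npz');e=(f['R'],f['t']);d=f['d']
P=camera_params('wrist');v,u=np.mgrid[0:420,0:560];uv=np.stack([u,v],-1).reshape(-1,1,2).astype(float)
n=cv2.undistortPoints(uv,np.array(P['K']),np.array([P['k1'],0,0,0.])).reshape(-1,2)
W=(np.c_[n,np.ones(len(n))]*d.reshape(-1,1))@e[0].T+e[1]
m=(d.ravel()>0)&(abs(W[:,2]-.06)<.004)&(np.hypot(W[:,0]-.62,W[:,1]-.284)<.05)
p=W[m];c,r=cv2.minEnclosingCircle(p[:,:2].astype(np.float32));print('flange',len(p),np.array(c).round(4),r,np.median(p[:,2]),p.mean(0))
for uv in [(265,126),(272,110)]:
    print('shaft',atz('wrist',uv,e,.008).round(4))
t=ext('top')
print(proj('top',[*c,.06],t),proj('scene',[*c,.06],ext('scene')),proj('scene',[*c,.03],ext('scene')))
to([*c,.035],5);to([*c,.15],5)
E
```

```text
flange 2358 [0.6176 0.2818] 0.028179405257105827 0.06035341099057931 [0.61840646 0.28209687 0.06032539]
shaft [0.6542 0.2826 0.008 ]
shaft [0.6722 0.2808 0.008 ]
[190.41591855 215.43030195] [373.12885937 164.16923653] [371.76261336 170.75376133]
at [0.6063 0.2552 0.2431] yaw 18.9 tilt 0.03 turn [ 0.  -0.  13.9] shift [ 0.0192 -0.0216  0.2081]
at [0.6063 0.2552 0.2431] yaw 18.9 tilt 0.03 turn [ 0.  -0.  13.9] shift [ 0.0193 -0.0216  0.0931]
```

Call:
{"fn": "drive_tool", "kwargs": {"deltas": [[0,0,0,0.019,-0.021,0.04,-1],[0,0,0,0.019,-0.021,0.08,-1],[0,0,0,0.019,-0.021,0.12,-1],[0,0,0,0.019,-0.021,0.14,-1],[0,0,0,0.019,-0.021,0.14,-1],[0,0,0,0.019,-0.021,0.14,-1]]}}

```text
time: 5.85
ee_pos: [0.6176, 0.2821, 0.1038]
eef_rot: [0.986, 0.164, 0.0, -0.0]
ft_force: [0.1, -0.4, 0.5]
width: 0.0871
```

```bash
python3 -c "
from h import *
to([.6178,.282,.028]);"
```

```text
at [0.6176 0.2821 0.1038] yaw 18.9 tilt 0.04 turn [0. 0. 0.] shift [0.0001 0.0002 0.0758]
```

Call:
{"fn": "drive_tool", "kwargs": {"deltas": [[0,0,0,0,0,0.03,-1],[0,0,0,0,0,0.055,-1],[0,0,0,0,0,0.075,-1],[0,0,0,0,0,0.075,-1],[0,0,0,0,0,0.075,1],[0,0,0,0,0,0.075,1],[0,0,0,0,0,0.075,1],[0,0,0,0,0,0.075,1],[0,0,0,0,0,0.075,1],[0,0,0,0,0,0.075,1]], "squeeze": 30}}

```text
time: 6.85
ee_pos: [0.6174, 0.2826, 0.0285]
eef_rot: [0.986, 0.165, 0.0, -0.0]
ft_force: [-0.6, 0.9, 2.8]
width: 0.0544
```

Call:
{"fn": "drive_tool", "kwargs": {"deltas": [[0,0,0,0,0,0,1],[0,0,0,0,0,0,1]]}}

```text
time: 7.05
ee_pos: [0.6174, 0.2827, 0.0284]
eef_rot: [0.986, 0.165, 0.0, -0.0]
ft_force: [-0.4, 1.8, 6.7]
width: 0.0542
```

Call:
{"fn": "drive_tool", "kwargs": {"deltas": [[0,0,0,0,0,-0.005,1],[0,0,0,0,0,-0.01,1],[0,0,0,0,0,-0.015,1],[0,0,0,0,0,-0.015,1],[0,0,0,0,0,-0.015,1]]}}

```text
time: 7.55
ee_pos: [0.6171, 0.282, 0.0428]
eef_rot: [0.986, 0.165, -0.0, 0.0]
ft_force: [0.3, -0.5, -2.8]
width: 0.0542
```

```bash
python3 look.py w3 wire_spool_center; python3 - <<'E'
from h import *
save(np.load('pics/w3.npz')['im'][:,:],'w3')
im,_=camera('scene');save(cv2.resize(im[100:240,280:440],None,fx=4,fy=4),'s3')
w=[read_state()['width'] for _ in range(3)];print(w)
E
```

```text
[0.689 0.306 0.191]
[0.054033131743937333, 0.054033131743937333, 0.054033131743937333]
```

View pics/w3.png

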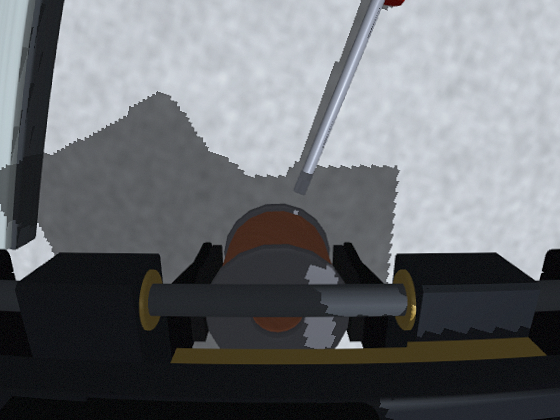

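The spool is lifted between the pads, with its top flange around (278,300), and the screwdriver is untouched with its tip at (303,185). I check the flange plane and centre by depth before carrying it.

```bash
cat > fl.py <<'E'
import sys
from h import *
f=np.load('pics/%s.npz'%sys.argv[1]);e=(f['R'],f['t']);d=f['d'];c0=np.array([float(x) for x in sys.argv[2:4]]);h=float(sys.argv[4])
P=camera_params('wrist');v,u=np.mgrid[0:420,0:560];uv=np.stack([u,v],-1).reshape(-1,1,2).astype(float)
n=cv2.undistortPoints(uv,np.array(P['K']),np.array([P['k1'],0,0,0.])).reshape(-1,2)
W=(np.c_[n,np.ones(len(n))]*d.reshape(-1,1))@e[0].T+e[1]
m=(d.ravel()>0)&(abs(W[:,2]-h)<.006)&(np.hypot(*(W[:,:2]-c0).T)<.031)
p=W[m];c,r=cv2.minEnclosingCircle(p[:,:2].astype(np.float32))
A=np.c_[p[:,:2]-c0,np.ones(len(p))];s=np.linalg.lstsq(A,p[:,2],rcond=None)[0]
print(len(p),'circle',np.round(c,4),round(r,4),'zmed',np.median(p[:,2]).round(4),'slope deg',np.degrees(s[:2]).round(2),'z0',s[2].round(4))
E
python3 fl.py w3 .6171 .282 .0745
```

```text
8280 circle [0.6169 0.2819] 0.0311 zmed 0.0746 slope deg [-0.58  0.41] z0 0.0746
```

```bash
python3 -c "
from h import *
to([.573,-.182,.165],79)"
```

```text
at [0.617  0.282  0.0425] yaw 19.0 tilt 0.03 turn [ -0.   0. -60.] shift [-0.1924  0.4245 -0.1223]
```

Call:
{"fn": "drive_tool", "kwargs": {"deltas": [[0,0,0,0,0,-0.02,1],[0,0,0,0,0,-0.05,1],[0,0,0,0,0,-0.09,1],[0,0,0,-0.01,0.02,-0.12,1],[0,0,-6,-0.025,0.05,-0.122,1],[0,0,-12,-0.04,0.085,-0.122,1],[0,0,-18,-0.057,0.12,-0.122,1],[0,0,-24,-0.073,0.16,-0.122,1],[0,0,-30,-0.09,0.2,-0.122,1],[0,0,-36,-0.107,0.24,-0.122,1],[0,0,-42,-0.125,0.28,-0.122,1],[0,0,-48,-0.143,0.32,-0.122,1]], "squeeze": 35}}

```text
time: 8.9
ee_pos: [0.5854, -0.0687, 0.1649]
eef_rot: [0.833, 0.553, -0.0, 0.0]
ft_force: [-0.1, -0.0, -4.2]
width: 0.0545
```

```bash
python3 -c "
from h import *
to([.573,-.182,.165],79);print(read_state()['joint_positions'].round(2))"
```

```text
at [ 0.5854 -0.0687  0.1649] yaw 67.2 tilt 0.02 turn [  0.    0.  -11.8] shift [-1.093e-01  3.250e-02 -1.000e-04]
[ 0.58  0.38 -0.67  1.62  0.25  1.22 -0.54]
```

Call:
{"fn": "drive_tool", "kwargs": {"deltas": [[0,0,-4,-0.03,0.01,0,1],[0,0,-8,-0.065,0.02,0,1],[0,0,-12,-0.095,0.029,0,1],[0,0,-12,-0.109,0.032,0,1],[0,0,-12,-0.109,0.032,0,1],[0,0,-12,-0.109,0.032,0,1],[0,0,-12,-0.109,0.032,0,1]]}}

```text
time: 9.6
ee_pos: [0.5731, -0.1776, 0.165]
eef_rot: [0.771, 0.637, 0.0, -0.0]
ft_force: [0.6, 1.0, -3.5]
width: 0.0541
```

```bash
python3 look.py w4 spindle_foot wire_spool_center; python3 - <<'E'
from h import *
to([.573,-.182,.113],79)
p,_=pose()
import os; os.system('python3 fl.py w4 %f %f %f'%(p[0],p[1],p[2]+.0318))
a,_=camera('scene');b,_=camera('top')
save(np.hstack([cv2.resize(a[190:300,170:310],(560,440)),]),'s4')
for l in ['wire_spool_center']:
    r=[]
    for c in ['scene','top']:
        u=np.array(tip_of(l,c)[0]['location'])*[560,420];r.append(ray(c,u,ext(c)))
    print(tri(r).round(4))
E
```

```text
[ 0.588 -0.104  0.314]
spindle_foot 0.87 [271.  199.6] [ 0.568  -0.1799  0.02  ]
8312 circle [ 0.5728 -0.1789] 0.0311 zmed 0.197 slope deg [-0.45 -0.18] z0 0.197
at [ 0.5729 -0.1784  0.165 ] yaw 79.1 tilt 0.02 turn [ 0.  -0.   0.1] shift [-0.0035  0.0007  0.052 ]
this script no longer has the robotException ignored in: <_io.TextIOWrapper mode='rw' encoding='UTF-8'>
Traceback (most recent call last):
BrokenPipeError: [Errno 32] Broken pipe
```

View pics/w4.png

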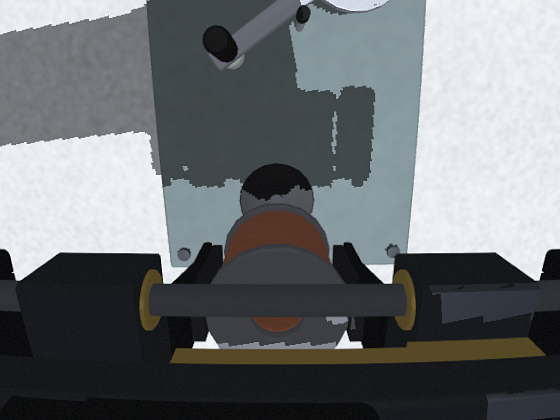

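The view shows the knob at (218,42) and the table's far edge at (277,164), with sides at columns 240 and 314, half hidden by the spool. I get the table centre from that arc.

```bash
python3 - <<'E'
from h import *
from scipy.optimize import least_squares
f=np.load('pics/w4.npz');e=(f['R'],f['t']);im=f['im'];g=cv2.GaussianBlur(im.astype(np.float32).sum(2),(3,3),0)
# scan edge of table vs plate: depth-based height fine map
P=camera_params('wrist');d=f['d']
pts=[]
for a in np.radians(np.arange(-170,-9,5)):  # image directions, upward
    us=np.array([[277+r*np.cos(a),202+r*np.sin(a)] for r in np.arange(31,46,.5)])
    val=cv2.remap(g,us[:,0].astype(np.float32).reshape(1,-1),us[:,1].astype(np.float32).reshape(1,-1),1)[0]
    k=np.argmax(np.abs(np.gradient(val))); pts.append(us[k])
W=np.array([atz('wrist',u,e,.02)[:2] for u in pts])
s=least_squares(lambda c:np.hypot(*(W-c).T)-.032,[.573,-.182],loss='soft_l1',f_scale=.001)
print(s.x.round(4),np.abs(s.fun).round(4)*1e3)
for n,u in [('knob top',(212,30))]: print(n,atz('wrist',u,e,.106).round(4))
to([.573,-.182,.113],79)
a,_=camera('scene')
save(cv2.resize(np.ascontiguousarray(a[190:300,170:310]),(700,550)),'s4')
E
```

```text
[ 0.5722 -0.1816] [0.5 0.2 0.1 0.  0.5 0.5 0.1 0.1 0.1 0.3 0.  0.  0.1 0.1 0.2 0.2 0.2 0.1
 0.4 0.4 0.1 0.3 0.2 0.2 0.1 0.1 0.  0.3 0.2 0.5 0.  0.1 0.1]
knob top [ 0.5609 -0.0582  0.106 ]
at [ 0.5729 -0.1784  0.165 ] yaw 79.1 tilt 0.02 turn [ 0.  -0.   0.1] shift [-0.0035  0.0007  0.052 ]
```

View pics/s4.png

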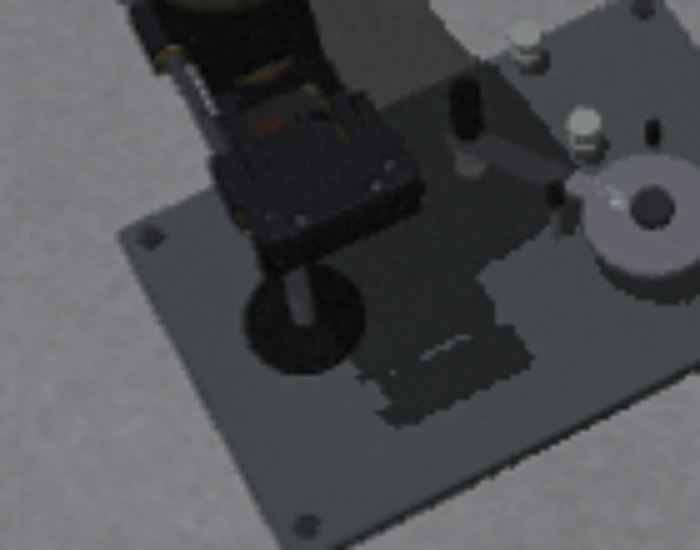

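Three estimates put the spindle at (0.5725, -0.182), agreeing within 1 mm. The scene crop shows the spindle clear below the hand. Next I align and start down.

Call:
{"fn": "drive_tool", "kwargs": {"deltas": [[0,0,0,-0.0035,0.001,0,1],[0,0,0,-0.0035,0.001,0.02,1],[0,0,0,-0.0035,0.001,0.04,1],[0,0,0,-0.0035,0.001,0.045,1],[0,0,0,-0.0035,0.001,0.045,1],[0,0,0,-0.0035,0.001,0.045,1]]}}

```text
time: 10.4
ee_pos: [0.5735, -0.1835, 0.1208]
eef_rot: [0.772, 0.636, 0.0, 0.0]
ft_force: [0.5, 0.3, -2.5]
width: 0.0542
```

```bash
python3 -c "
from h import *
to([.5725,-.182,.05],79)"
```

```text
at [ 0.5735 -0.1835  0.1208] yaw 79.0 tilt 0.06 turn [ 0.1  0.  -0. ] shift [ 0.0013 -0.0013  0.0708]
```

Call:
{"fn": "drive_tool", "kwargs": {"deltas": [[0,0,0,0.001,-0.001,0,1],[0,0,0,0.001,-0.001,0.01,1],[0,0,0,0.001,-0.001,0.02,1],[0,0,0,0.001,-0.001,0.03,1],[0,0,0,0.001,-0.001,0.03,1]]}}

```text
time: 10.9
ee_pos: [0.5709, -0.1821, 0.0877]
eef_rot: [0.772, 0.636, -0.001, -0.001]
ft_force: [0.3, -0.1, -3.3]
width: 0.0543
```

Call:
{"fn": "drive_tool", "kwargs": {"deltas": [[0,0,0,0.0,0,0.01,1],[0,0,0,0.0,0,0.02,1],[0,0,0,0.0,0,0.03,1],[0,0,0,0.0,0,0.034,1],[0,0,0,0.0,0,0.034,1],[0,0,0,0.0,0,0.034,1]]}}

```text
time: 11.5
ee_pos: [0.5724, -0.1822, 0.0561]
eef_rot: [0.772, 0.636, 0.0, 0.0]
ft_force: [0.2, -0.2, -3.7]
width: 0.0543
```

Call:
{"fn": "drive_tool", "kwargs": {"deltas": [[0,0,0,0,0,0.003,1],[0,0,0,0,0,0.006,1],[0,0,0,0,0,0.007,1],[0,0,0,0,0,0.007,1],[0,0,0,0,0,0.007,1]]}}

```text
time: 12.0
ee_pos: [0.5722, -0.1822, 0.049]
eef_rot: [0.772, 0.636, 0.0, 0.0]
ft_force: [-0.5, -0.1, -4.1]
width: 0.0539
```

Call:
{"fn": "drive_tool", "kwargs": {"deltas": [[0,0,0,0,0,0.0007,1],[0,0,0,0,0,0.0014,1],[0,0,0,0,0,0.0014,1],[0,0,0,0,0,0.0014,1]]}}

```text
time: 12.4
ee_pos: [0.5723, -0.1823, 0.0484]
eef_rot: [0.772, 0.636, -0.0, 0.0]
ft_force: [-4.0, 0.9, 6.2]
width: 0.0543
```

Contact came at TCP z 0.0484, where seating was expected at 0.0482. Releasing, then rising straight up.

Call:
{"fn": "drive_tool", "kwargs": {"deltas": [[0,0,0,0,0,0,0.2],[0,0,0,0,0,0,-0.4],[0,0,0,0,0,0,-1],[0,0,0,0,0,0,-1],[0,0,0,0,0,0,-1],[0,0,0,0,0,0,-1],[0,0,0,0,0,0,-1]]}}

```text
time: 13.1
ee_pos: [0.5722, -0.1823, 0.0475]
eef_rot: [0.772, 0.636, 0.0, 0.0]
ft_force: [0.7, 0.1, 0.6]
width: 0.0854
```

Call:
{"fn": "drive_tool", "kwargs": {"deltas": [[0,0,0,0,0,-0.02,-1],[0,0,0,0,0,-0.05,-1],[0,0,0,0,0,-0.09,-1],[0,0,0,0,0,-0.13,-1],[0,0,0,-0.03,0,-0.17,-1],[0,0,0,-0.06,0,-0.2,-1],[0,0,0,-0.06,0,-0.2,-1],[0,0,0,-0.06,0,-0.2,-1]]}}

```text
time: 13.9
ee_pos: [0.5606, -0.2417, 0.2477]
eef_rot: [0.772, 0.635, 0.0, 0.0]
ft_force: [-0.4, -0.0, -0.7]
width: 0.0868
```

```bash
python3 look.py w5 wire_spool_center knob_center pivot_axis; python3 fl.py w5 .5725 -.182 .08
```

```text
[ 0.575 -0.168  0.396]
wire_spool_center 0.79 [274.7 119.5] [ 0.5708 -0.1822  0.03  ]
2937 circle [ 0.5727 -0.1833] 0.028 zmed 0.0804 slope deg [0.06 0.06] z0 0.0804
```

View pics/w5.png

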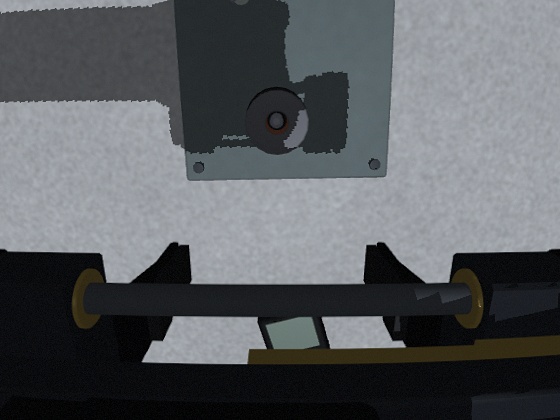

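The spool is seated: its flange top is at 80.4 mm and level, and the spindle shows in the bore at (277,121). Now to above the knob, with the closing line turned tangential to the arm.

```bash
python3 -c "
from h import *
to([.5626,-.0645,.21],25)"
```

```text
at [ 0.5605 -0.2398  0.2463] yaw 79.1 tilt 0.11 turn [-0.1  0.  54.1] shift [ 0.1724 -0.0312  0.0365]
```

Call:
{"fn": "drive_tool", "kwargs": {"deltas": [[0,0,7,0.03,-0.005,0.01,-1],[0,0,14,0.06,-0.01,0.02,-1],[0,0,21,0.09,-0.015,0.03,-1],[0,0,28,0.12,-0.02,0.035,-1],[0,0,35,0.15,-0.025,0.035,-1],[0,0,42,0.172,-0.031,0.035,-1],[0,0,49,0.172,-0.031,0.035,-0.4],[0,0,54,0.172,-0.031,0.035,-0.4],[0,0,54,0.172,-0.031,0.035,-0.4],[0,0,54,0.172,-0.031,0.035,-0.4],[0,0,54,0.172,-0.031,0.035,-0.4]]}}

```text
time: 15.2
ee_pos: [0.5631, -0.0662, 0.2122]
eef_rot: [0.976, 0.217, -0.0, -0.0]
ft_force: [-0.2, -0.4, -0.3]
width: 0.0625
```

```bash
python3 look.py w6 knob_center pivot_axis; python3 - <<'E'
from h import *
f=np.load('pics/w6.npz');e=(f['R'],f['t']);d=f['d']
P=camera_params('wrist');v,u=np.mgrid[0:420,0:560];uv=np.stack([u,v],-1).reshape(-1,1,2).astype(float)
n=cv2.undistortPoints(uv,np.array(P['K']),np.array([P['k1'],0,0,0.])).reshape(-1,2)
W=(np.c_[n,np.ones(len(n))]*d.reshape(-1,1))@e[0].T+e[1]
for nm,h,c0,rr in [('knob',.106,(.5626,-.0645),.02),('cap',.068,(.6577,-.0197),.03),('hub',.06,(.6577,-.0197),.045)]:
    m=(d.ravel()>0)&(abs(W[:,2]-h)<.003)&(np.hypot(*(W[:,:2]-c0).T)<rr);p=W[m]
    if len(p): c,r=cv2.minEnclosingCircle(p[:,:2].astype(np.float32));print(nm,len(p),np.round(c,4),round(r,4),p.mean(0).round(4))
to([.5626,-.0645,.083],25); print(read_state()['joint_positions'].round(2))
E
```

```text
[ 0.632 -0.035  0.361]
knob_center 0.64 [274.2 202.9] [ 0.5622 -0.0648  0.086 ]
pivot_axis 0.79 [271.5  67.4] [ 0.6568 -0.0182  0.056 ]
knob 339 [ 0.5614 -0.0635] 0.0078 [ 0.5624 -0.0632  0.106 ]
cap 631 [ 0.6575 -0.0192] 0.011 [ 0.6573 -0.0192  0.0685]
hub 6342 [ 0.6576 -0.0194] 0.045 [ 0.658  -0.0186  0.0605]
at [ 0.5631 -0.0664  0.2124] yaw 25.0 tilt 0.0 turn [-0.  0. -0.] shift [ 0.0003 -0.002   0.1294]
[ 0.55  0.28 -0.6   1.63  0.16  1.29 -1.22]
```

View pics/w6.png

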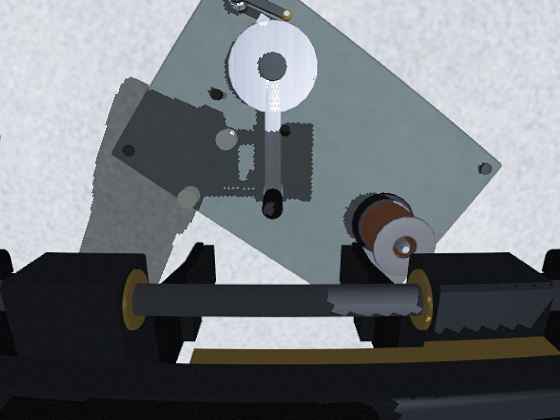

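The knob is at (272,203), at world (0.562, -0.064). The arm bar is radial in this view and both fingers clear the spool. I descend around the knob.

Call:
{"fn": "drive_tool", "kwargs": {"deltas": [[0,0,0,-0.001,-0.0025,0.03,-0.4],[0,0,0,-0.001,-0.0025,0.065,-0.4],[0,0,0,-0.001,-0.0025,0.095,-0.4],[0,0,0,-0.001,-0.0025,0.115,-0.4],[0,0,0,-0.001,-0.0025,0.127,-0.4],[0,0,0,-0.001,-0.0025,0.127,-0.4],[0,0,0,-0.001,-0.0025,0.127,-0.4]]}}

```text
time: 16.05
ee_pos: [0.5618, -0.0645, 0.0863]
eef_rot: [0.976, 0.216, 0.0, 0.0]
ft_force: [0.2, -0.5, 1.0]
width: 0.0606
```

Call:
{"fn": "drive_tool", "kwargs": {"deltas": [[0,0,0,0,0,0,0.3],[0,0,0,0,0,0,1],[0,0,0,0,0,0,1],[0,0,0,0,0,0,1],[0,0,0,0,0,0,1],[0,0,0,0,0,0,1],[0,0,0,0,0,0,1]], "squeeze": 30}}

```text
time: 16.75
ee_pos: [0.5605, -0.063, 0.0854]
eef_rot: [0.976, 0.216, -0.001, -0.001]
ft_force: [-3.0, 1.2, 4.0]
width: 0.0153
```

```bash
python3 - <<'E'
from h import *
p,r=pose();pv=np.array([.6575,-.0193]);k=np.array([.562,-.0637])
print(p,read_state()['width'],read_state()['ft_force'])
R=r.as_matrix();off=p[:2]-k;print('off',off)
a0=np.arctan2(*(k-pv)[::-1])
for q in np.arange(.1,.91,.1):
    t=pv+.105*np.array([np.cos(a0-q),np.sin(a0-q)])-k
    print(round(q,2),(R.T@[*t,0]).round(4))
E
```

```text
[ 0.56052614 -0.06302923  0.08537351] 0.015250702630211657 [-2.97248985  1.24660293  3.96860846]
off [-0.00147386  0.00067077]
0.1 [ 0.0009 -0.0105  0.    ]
0.2 [ 0.0024 -0.0209  0.    ]
0.3 [ 0.005  -0.031   0.0001]
0.4 [ 0.0087 -0.0409  0.0001]
0.5 [ 0.0132 -0.0503  0.0001]
0.6 [ 0.0187 -0.0593  0.0001]
0.7 [ 0.0251 -0.0676  0.0001]
0.8 [ 0.0323 -0.0753  0.0001]
0.9 [ 0.0402 -0.0822  0.0001]
```

Call:
{"fn": "drive_tool", "kwargs": {"deltas": [[0,0,3,0.0004,-0.005,0,1],[0,0,6,0.001,-0.0105,0,1],[0,0,9,0.0016,-0.0155,0,1],[0,0,11,0.0024,-0.021,0,1],[0,0,14,0.0036,-0.026,0,1],[0,0,17,0.005,-0.031,0,1],[0,0,17,0.005,-0.031,0,1]]}}

```text
time: 17.45
ee_pos: [0.552, -0.0345, 0.0854]
eef_rot: [0.998, 0.069, -0.001, 0.001]
ft_force: [-5.2, -3.4, 3.8]
width: 0.0153
```

```bash
cat > arm.py <<'E'
from h import *
p,r=pose();R=r.as_matrix();pv=np.array([.6575,-.0193]);g=p[:2]
q=np.radians(204.9)-np.arctan2(*(g-pv)[::-1])%(2*np.pi)
print('tcp angle',q.round(3),'radius',np.hypot(*(g-pv)).round(4),read_state()['ft_force'].round(1),read_state()['width'].round(4),read_state()['joint_positions'].round(2))
print('force tool axes',(R.T@read_state()['ft_force']).round(1))
for q in (.48,.6,.7,.82):
    a=np.radians(204.9)-q; print(q,(R.T@[*(pv+.105*np.array([np.cos(a),np.sin(a)])-g),0]).round(4))
E
python3 arm.py
```

```text
Traceback (most recent call last):
  File "arm.py", line 4, in <module>
    print('tcp angle',q.round(3),'radius',np.hypot(*(g-pv)).round(4),read_state()['ft_force'].round(1),read_state()['width'].round(4),read_state()['joint_positions'].round(2))
                                                                                                       ^^^^^^^^^^^^^^^^^^^^^^^^^^^
AttributeError: 'float' object has no attribute 'round'
```

```bash
sed -i "s/read_state()\['width'\].round(4)/read_state()['width']/" arm.py; python3 arm.py
```

```text
tcp angle 0.291 radius 0.1066 [-5.2 -3.4  3.8] 0.015291137760495977 [ 0.44  0.37 -0.54  1.8   0.22  1.04 -1.62]
force tool axes [-5.6  2.7 -3.8]
0.48 [ 0.0034 -0.0197 -0.    ]
0.6 [ 0.0064 -0.0319 -0.    ]
0.7 [ 0.0101 -0.0418 -0.0001]
0.82 [ 0.0157 -0.0531 -0.0001]
```

Call:
{"fn": "drive_tool", "kwargs": {"deltas": [[0,0,3,0.0005,-0.005,0,1],[0,0,6,0.001,-0.01,0,1],[0,0,9,0.002,-0.0155,0,1],[0,0,12,0.003,-0.021,0,1],[0,0,15,0.0046,-0.0265,0,1],[0,0,18,0.0065,-0.032,0,1],[0,0,21,0.0083,-0.0375,0,1],[0,0,24,0.0103,-0.0425,0,1],[0,0,27,0.013,-0.048,0,1],[0,0,30,0.0158,-0.0535,0,1],[0,0,30,0.0158,-0.0535,0,1],[0,0,30,0.0158,-0.0535,0,1]]}}

```text
time: 18.65
ee_pos: [0.5583, 0.0204, 0.0852]
eef_rot: [0.982, -0.191, -0.003, 0.001]
ft_force: [-15.7, -2.6, 15.4]
width: 0.0152
```

```bash
python3 arm.py; python3 look.py w7 pivot_axis; python3 - <<'E'
from h import *
a,_=camera('scene');b,_=camera('top');w=np.load('pics/w7.npz')['im']
c=lambda x:cv2.resize(np.ascontiguousarray(x),(400,300))
save(np.hstack([c(a[190:300,175:345]),c(w)]),'c7')
es=ext('scene'); pv=np.array([.6575,-.0193])
for l in ['knob_center']:
  for cam in ['scene','top']:
    for x in tip_of(l,cam)[:1]:
        X=atz(cam,np.array(x['location'])*[560,420],ext(cam),.086);print(cam,x['score'],X.round(4),np.radians(204.9)-np.arctan2(X[1]-pv[1],X[0]-pv[0])%(2*np.pi))
E
```

```text
tcp angle 0.815 radius 0.1068 [-15.7  -2.6  15.4] 0.015169723887997215 [ 0.29  0.37 -0.48  1.78  0.2   1.04 -2.22]
force tool axes [-13.6   8.4 -15.3]
0.48 [0.0077 0.0345 0.0001]
0.6 [0.0043 0.0224 0.0001]
0.7 [0.0025 0.0121 0.    ]
0.82 [ 0.0018 -0.0005 -0.    ]
[ 0.63  -0.009  0.233]
pivot_axis 0.75 [276.7  40.7] [ 0.6558 -0.0194  0.056 ]
scene 0.85 [0.5575 0.0231 0.086 ] 0.8357011689210072
```

View pics/c7.png

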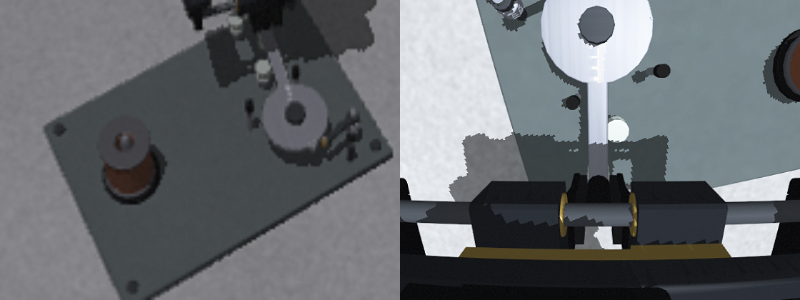

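Both views show the arm held back, with the knob between the fingers and the spool seated on the spindle. The grip carries some strain, 14 N radial and 15 N vertical, so I ease it slightly before handing in.

Call:
{"fn": "drive_tool", "kwargs": {"deltas": [[0,0,0,-0.0005,0,-0.0005,1],[0,0,0,-0.001,0,-0.001,1],[0,0,0,-0.001,0,-0.001,1],[0,0,0,-0.001,0,-0.001,1],[0,0,0,-0.001,0,-0.001,1]]}}

```text
time: 19.45
ee_pos: [0.558, 0.0195, 0.0855]
eef_rot: [0.982, -0.191, -0.002, 0.001]
ft_force: [-8.1, -4.2, 2.6]
width: 0.0154
```

```bash
python3 arm.py | head -2; python3 - <<'E'
from h import *
camera('scene'); pv=np.array([.6575,-.0193])
for x in tip_of('knob_center','scene')[:1]:
    X=atz('scene',np.array(x['location'])*[560,420],ext('scene'),.086);print(X.round(4),np.radians(204.9)-np.arctan2(X[1]-pv[1],X[0]-pv[0])%(2*np.pi))
for l in ['wire_spool_center','empty_spool_center','screwdriver','hard_disk','multimeter']:
    r=tip_of(l,'scene'); print(l,[(np.array(x['location'])*[560,420]).round(1) for x in r[:1]])
E
```

```text
tcp angle 0.807 radius 0.1068 [-8.1 -4.2  2.6] 0.015391209379741148 [ 0.29  0.37 -0.48  1.78  0.2   1.04 -2.22]
force tool axes [-5.9  7.  -2.5]
[0.5589 0.0267 0.086 ] 0.8711404269373153
wire_spool_center [array([226.4, 247.1])]
empty_spool_center [array([329.5, 148.5])]
screwdriver [array([403.7, 207.4])]
hard_disk [array([421. , 148.3])]
multimeter [array([129. , 316.7])]
```

The forces are eased, with about 7 N against the spring. The arm is near 0.81 rad and everything else is where it was, so I'm handing in.

```bash
python3 -c "
from bench import *
print(close_job())"
```

```text
the job is handed in; nothing more can be done
None
```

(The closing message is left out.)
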